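Set the fume extractor's damper to the mark and start it

ROBOT

A 6-joint arm with a two-finger parallel gripper is mounted at the origin on the work surface. World frame = base frame: x ahead of the robot, y to its left, z up, the work surface at z = 0. Lengths are in mm, angles in rad, forces in N, time in s.
With the tool pointing down it reaches from about 300 to 850 mm from the base axis. Payload 5.4 kg.
Tool frame: the origin (TCP) lies midway between the tips of the shut fingers; the grasp point (between the pads) lies 19 mm behind it; z points along the fingers, y is the direction in which the jaws open and shut (so a half turn about z gives the same grasp; the last joint's range is limited). The gripper opens to 85 mm and grips with 20 to 120 N. Pads are 22 mm wide; open, the fingers measure 114 mm over their backs; the gripper's body (76 mm by 85 mm) begins 54 mm behind the grasp point. The pads swing forward as they close: fully open they stand 13 mm farther back than shut.
Start: joints at [-1.515, 0.158, 1.597, -0, 1.386, -0.21], TCP at [151.018, -554.797, 231.299] pointing down, gripper open.
Joint ranges: [-2.91, 2.91], [-0.94, 2.29], [0.18, 2.7], [-1.29, 4.43], [0.17, 2.64], [-3, 3]. Speed limits (rad/s): [2.57, 2.57, 3.14, 3.14, 3.14, 3.14].

INTERFACE

Orientations are given as a unit quaternion [x, y, z, w].
In Python, from bench import env gives the robot as it stands.
- The arm moves only by the shell command python3 -m crank 'ROWS' [FORCE]. ROWS is JSON, one flat list of numbers, 5 for each row, row after row: the closure, from 0 (fully open) to 1 (shut), then the shift along the tool's x, y, z in cm, then the turn about the tool's z in degrees. A call has exactly 8 rows; each row shifts and turns the commanded pose from where the row before left it, along the tool's axes as they then stand; what a row does not reach is not made up. A row lasts 1/12 s, in which the tool goes at most 41.7 mm and 7.16 degrees, less where a joint would pass 70% of its speed; a pose out of reach is approached as far as the arm can. A call is refused whole if a number of a shift passes 4.17 or a number of a turn 7.16, either way. A call with a gripper value outside its range is refused whole. The fingers move at their own pace and stop on an object; FORCE is the grip in N (left out, the last holds). Time passes only in rows, so rows that do not move let the fingers close, or fill a call up. It gives the time, the measured TCP pose, the force and the opening at its end, in the units of the state.
- env.get_obs(): the state, without advancing time (a new reading comes with each control period).
- env.capture(name): name is "scene" or "top" or "wrist"; returns (picture, depth): 384x512x3 uint8, red, green, blue; 384x512 float32, mm along the optical axis (not along the pixel's ray), 0 where there is no reading.
- env.calibration(name): a dict with "intrinsics" (3x3 intrinsics, pixels), "xyz" and "rotation" of the camera in the world. Camera axes: x right, y up, looking along -z (the intrinsics and any distortion apply to the point x, -y, -z); pixel columns grow to the right and rows downward; lengths in mm; the calibration is good to about 2 mm. A picture is of the moment at which its call begins: read the wrist's pose just before it. calibration takes no time and is no camera call; for the wrist camera it gives the pose at the moment of the call.
- env.sign_off(): hands the job in, once; it reports no verdict.
The state is a dict: "clock": time; "qpos": joint angles; "qvel": joint speeds; "joint_efforts": joint torques, N m; "tool_pos": TCP position; "orientation": TCP orientation; "ft_force": force on the tool from outside, world axes, zero at the start; "wrist_torque": the same for the moment, N m; "opening": finger opening in mm.
Only numpy, scipy, OpenCV 4.12 (cv2) and the standard library are available. Lean on these libraries where they do the work, as an engineer would, in place of code of your own. Each camera call takes 0.05 s, during which the arm holds its last target.

TASK

Make the bench fume extractor ready: push the red lever around its arc until the white pointer of the damper ring stands on the orange mark, then press the green start button right down and let it come up again. Nothing is to be picked up: only push, do not lift the damper ring out of its seat or press the button before the pointer is on the mark, and leave the loose things on the extractor and the bench where they are.

Things in the scene. Friction and masses are not known exactly. Their poses are not given: they have to be found in the camera images.
- ring_axis (a point): Fume extractor: a fixed white box 270 x 280 x 100 mm with a dark grey top (deck), turned by up to 0.3 rad. This point is on the vertical turning axis of its damper ring, at the middle of the deck, at deck height. Its x axis points to the extractor's back (away from the robot at yaw 0), y to its left, z up. White graduations every 10 degrees lie on the deck 115 to 127 mm from the axis, on the robot's side.
- damper (a joint): Angle of the damper ring, an aluminium ring 150 mm across and 14 mm high on the deck. 0 when the lever points along -x of ring_axis; grows counterclockwise seen from above (lever moving towards -y of ring_axis); stops at -1.05 and 1.05 rad. It has even friction: about 1.5 N at the knob moves it, and it stays where it is left. It always starts on the negative side of the orange mark, so it has to be pushed in the growing direction.
- damper_lift (a joint): How far the damper ring is lifted out of its seat (m): 0 seated, where it rests by its own weight of 3.4 N; it may not exceed 0.005.
- lever_knob (a point): The lever's red upright round knob, 14 mm in diameter, 95 mm from the ring's axis, from 5 to 46 mm above the deck; this point is on its centre line 28 mm above the deck. Its axes turn with the ring: -x points outwards along the lever, -y is the direction of growing angle. Free space on both sides of it along the arc.
- pointer_tip (a point): Outer tip of the white pointer (3 mm wide) on the lever, 112 mm from the ring's axis, 4 mm above the deck.
- mark_end (a point): Inner end of the orange set mark, a fixed radial bar 16 mm long, 5 mm wide, 3 mm high on the deck scale; this point is 112 mm from the ring's axis, so the pointer's tip stands over it when the damper is set. Its -x axis points outwards from the ring's axis. The mark's place along the scale differs each time, at damper angles of 0 to 0.9 rad.
- start (a joint): Travel of the green start button (m): 0 up, 0.006 fully down; a spring, 5 N at full travel, brings it up again. A press counts from 0.004.
- start_top (a point): Centre of the top of the round green start button, 32 mm in diameter, facing up in a housing on the deck, 60 mm behind and 110 mm to the right (-y) of the ring's axis in the axes of ring_axis.
- spool: Loose metal solder spool, 54 mm in diameter, 44 mm high, standing on the deck's back left corner. Origin: centre of its underside. A bystander.
- tin: Loose round brass-coloured tin, 42 mm in diameter, 24 mm high, on the deck behind the damper ring. Origin: centre of its underside. A bystander.
- cup: Loose lime green cup, 72 mm wide, 105 mm high, on the bench to the left. Origin: centre of its underside. A bystander.
- dish: Loose shallow lime green dish, 100 mm wide, 18 mm high, on the bench to the right. Origin: centre of its underside. A bystander.
- screwdriver: Loose screwdriver lying on the bench to the right. A bystander.
- tweezers: Loose steel tweezers, 125 mm long, 5 mm high, lying on the bench to the left. Origin: centre of the underside. A bystander.
- board: Loose blue circuit board with parts on it, 240 x 200 mm, 35 mm high, on the bench far to the left. Origin: centre of its underside. A bystander.

How it is judged:
By the outcome, as a careful person would: the job done as asked, in the order asked, and still so for the second after the job is handed in, with the robot touching nothing.
It also fails if it takes over 45 s, if anything falls off the work surface, if the arm or the gripper's body presses on something with over 40 N, if the wrist force passes 120 N, or if a joint passes its speed limit or range.

## Working session

There is one attempt and no reset: what is moved stays moved. The work goes in short steps, Python scripts to look and compute and a shell command to move; the robot and the scene stay as the last step left them, time stands still between calls to the robot, and variables do not carry over. Pictures are saved under pics/ and viewed, and the job is handed in when it is done.

```bash
ls; mkdir -p pics
python3 - <<'E'
from bench import env
import cv2,numpy as np
print(env.get_obs())
for n in("scene","top"):
    p,d=env.capture(n); cv2.imwrite(f"pics/{n}0.png",p[:,:,::-1]); np.save(f"pics/{n}0.npy",d); 
    c=env.calibration(n); print(n,c)
E
```

```text
pics
{'clock': 0.0, 'qpos': array([-1.51513400e+00,  1.59055831e-01,  1.59830905e+00, -1.06600044e-05,
        1.38618819e+00, -2.10133838e-01]), 'qvel': array([ 0.00126457,  0.00119604,  0.00082596, -0.00162867, -0.00047821,
        0.00019554]), 'joint_efforts': array([ 1.95112984e-04, -3.96001625e+01, -3.31431985e+01, -1.63312134e-04,
        8.29247962e-03,  4.69818701e-06]), 'tool_pos': array([ 150.96140243, -554.17600533,  230.27462512]), 'orientation': array([ 9.91181433e-01,  1.32508135e-01,  7.04091420e-05, -9.77691858e-04]), 'ft_force': array([0.64484651, 0.14654155, 0.35248266]), 'wrist_torque': array([ 0.00797413, -0.03636237, -0.03482697]), 'opening': 85.12785180628762}
scene {'intrinsics': array([[347.39147987,   0.        , 255.31712144],
       [  0.        , 347.39147987, 194.28308796],
       [  0.        ,   0.        ,   1.        ]]), 'xyz': array([1198.27531926,  198.12900172, 1009.00065024]), 'rotation': array([0.20352833, 0.2456861 , 0.72433086, 0.61119504])}
top {'intrinsics': array([[362.88596587,   0.        , 254.77442104],
       [  0.        , 362.88596587, 196.81230398],
       [  0.        ,   0.        ,   1.        ]]), 'xyz': array([ 458.03482668,   62.79881873, 1216.69199333]), 'rotation': array([-0.02351759,  0.0115505 ,  0.71019144, -0.70352088])}
```

View pics/scene0.png

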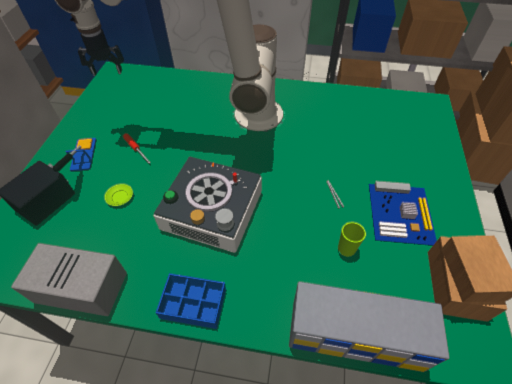

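View pics/top0.png

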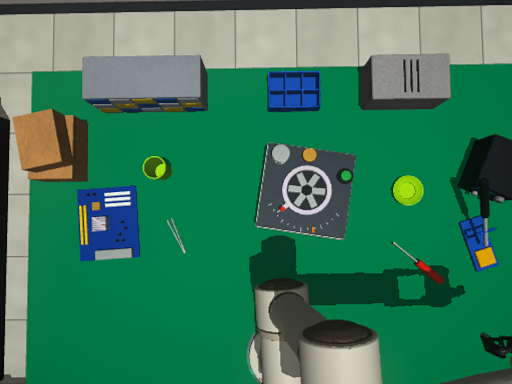

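Top view: ring centre is near px (307,189), the red knob near (282,209), the orange mark near (313,230) and the green button near (346,176). I'll measure these next.

```bash
cat > h.py <<'E'
from bench import env
import cv2,numpy as np
from scipy.spatial.transform import Rotation as R
def ray(c,u,v):
    K=c["intrinsics"]; d=np.array([(u-K[0,2])/K[0,0],-(v-K[1,2])/K[1,1],-1.0])
    return np.array(c["xyz"]),R.from_quat(c["rotation"]).apply(d)
def onplane(c,u,v,z):
    o,d=ray(c,u,v); return o+d*(z-o[2])/d[2]
def bydepth(c,u,v,dep):
    o,d=ray(c,u,v); return o+d*dep
def tri(a,b):
    (o1,d1),(o2,d2)=a,b
    A=np.stack([d1,-d2],1); s=np.linalg.lstsq(A,o2-o1,rcond=None)[0]
    p,q=o1+d1*s[0],o2+d2*s[1]; return (p+q)/2,np.linalg.norm(p-q)
def blobs(p,lo,hi,amin=3):
    hsv=cv2.cvtColor(p,cv2.COLOR_RGB2HSV); m=cv2.inRange(hsv,np.array(lo),np.array(hi))
    n,_,st,ce=cv2.connectedComponentsWithStats(m)
    return [(ce[i],st[i]) for i in range(1,n) if st[i][4]>=amin],m
E
python3 - <<'E'
from h import *
np.set_printoptions(precision=1,suppress=True)
for n,(x0,x1,y0,y1) in {"scene":(150,265,150,250),"top":(250,365,135,245)}.items():
    p=cv2.imread(f"pics/{n}0.png")[:,:,::-1]; d=np.load(f"pics/{n}0.npy"); c=env.calibration(n)
    q=np.ascontiguousarray(p[y0:y1,x0:x1])
    cv2.imwrite(f"pics/{n}0z.png",cv2.resize(q[:,:,::-1],None,fx=6,fy=6,interpolation=cv2.INTER_CUBIC)[:600,:800])
    for nm,lo,hi in (("red",(0,150,100),(6,255,255)),("red2",(172,150,100),(180,255,255)),("orange",(8,150,120),(20,255,255)),("green",(62,120,60),(85,255,255))):
        for ce,st in blobs(q,lo,hi)[0]:
            u,v=ce[0]+x0,ce[1]+y0
            print(n,nm,np.array([u,v]),st, bydepth(c,u,v,d[int(round(v)),int(round(u))]))
E
```

```text
scene red [234.5 174.1] [83 22  4  5 15] [480.2   0.  142.3]
scene orange [212.5 164.5] [62 13  2  4  8] [416.  -94.4 101.9]
scene orange [196.7 215. ] [ 41  60  13  11 114] [645.  -84.5 123.8]
scene green [202.6 193.5] [   0    0  115  100 4670] [553.  -92.1 111.8]
top red [281.9 208.4] [30 72  5  4 17] [476.3   1.1 145.5]
top orange [309.  154.6] [ 53  13  13  14 142] [638.3 -84.1 125.6]
top orange [312.5 229.5] [62 92  2  6 10] [411.8 -93.8 103.6]
top green [312.  185.6] [   0    0  115  110 4600] [545.8 -94.  107.3]
top green [345.8 175.2] [91 35 11 11 97] [ 574.7 -193.7  123.7]
top green [281.2 240.3] [ 27 102   9   8  32] [372.4  -3.8  -1.6]
top green [289.2 242. ] [ 37 105   6   5  12] [366.5 -30.5  -1.8]
```

```bash
python3 -c "print(1)"
```

```text
1
```

View pics/top0z.png

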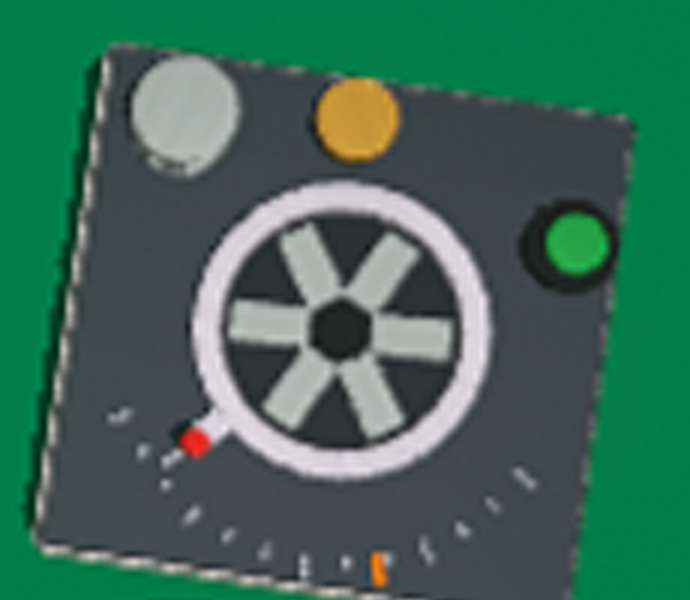

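View pics/scene0z.png

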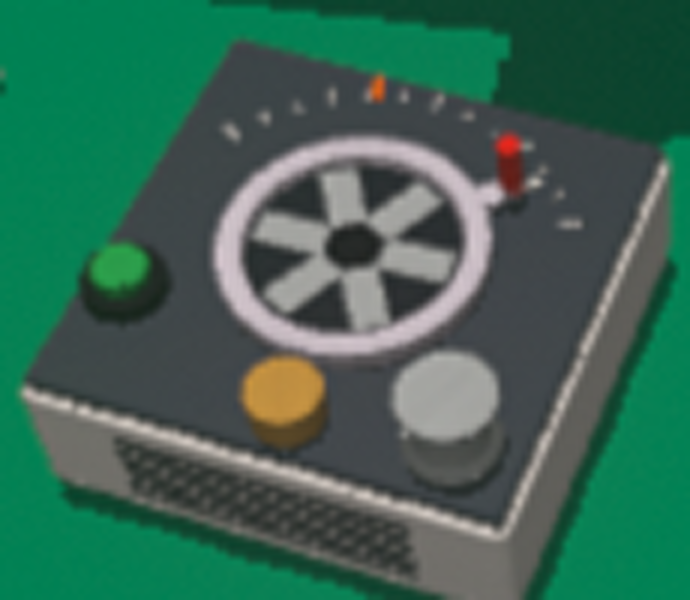

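Run:
```python
from h import *
np.set_printoptions(precision=3,suppress=True)
rays={}
for n,(x0,x1,y0,y1) in {"scene":(150,265,150,250),"top":(250,365,135,245)}.items():
    p=cv2.imread(f"pics/{n}0.png")[:,:,::-1]; c=env.calibration(n)
    q=np.ascontiguousarray(p[y0:y1,x0:x1])
    hsv=cv2.cvtColor(q,cv2.COLOR_RGB2HSV)
    m=((hsv[:,:,2]>170)&(hsv[:,:,1]<50)&(hsv[:,:,0]>125)).astype(np.uint8)
    nn,l,st,ce=cv2.connectedComponentsWithStats(m); i=1+np.argmax(st[1:,4]); 
    cs,_=cv2.findContours((l==i).astype(np.uint8),cv2.RETR_EXTERNAL,cv2.CHAIN_APPROX_NONE)
    pts=max(cs,key=len)[:,0]+[x0,y0]
    W=np.array([onplane(c,u,v,114)[:2] for u,v in pts])
    # circle fit, drop lever
    k=np.ones(len(W),bool)
    for _ in range(6):
        A=np.c_[2*W[k],np.ones(k.sum())]; s=np.linalg.lstsq(A,(W[k]**2).sum(1),rcond=None)[0]
        r=np.sqrt(s[2]+s[:2]@s[:2]); e=np.hypot(*(W-s[:2]).T)-r; k=np.abs(e)<4
    print(n,st[i],"ring c",s[:2],"r",r)
    C=s[:2]
    def rel(nm,u,v,z):
        w=onplane(c,u,v,z); d=w[:2]-C; print(n,nm,w,"rad",np.hypot(*d),"ang",np.arctan2(d[1],d[0]))
    if n=="top": rel("knob",281.9,208.4,146);rel("mark",312.5,229.5,103);rel("btn",345.8,175.2,124)
    else: rel("knob",234.5,174.1-.8,146);rel("mark",212.5,164.5,103)
    
cs,ct=env.calibration("scene"),env.calibration("top")
print("tri knob",tri(ray(cs,234.5,173.5),ray(ct,281.9,208.4)));print("tri mark",tri(ray(cs,212.5,164.5),ray(ct,312.5,229.5)))
print(env.calibration("wrist"))
```

```text
scene [ 36  23  48  36 361] ring c [537.719 -76.407] r 71.92041587753975
scene knob [479.745   0.257 146.   ] rad 96.11670512813889 ang 2.2182563307209207
scene mark [416.942 -94.057 103.   ] rad 122.05957936896041 ang -2.9964822275989693
top [ 32  31  50  49 592] ring c [533.595 -75.726] r 72.87360987713234
top knob [476.307   1.072 146.   ] rad 95.81197827929746 ang 2.211708868181622
top mark [411.818 -93.847 103.   ] rad 123.11793741019684 ang -2.9938695728923843
top btn [ 574.82  -193.654  124.   ] rad 124.9256594958453 ang -1.234498810080149
tri knob (array([476.534,   0.077, 141.256]), np.float64(1.4704985204444294))
tri mark (array([411.706, -95.332,  97.007]), np.float64(1.3028144711194753))
{'intrinsics': array([[270.693,   0.   , 259.528],
       [  0.   , 270.693, 197.503],
       [  0.   ,   0.   ,   1.   ]]), 'xyz': array([ 227.183, -533.57 ,  373.164]), 'rotation': array([-0.121,  0.094, -0.6  ,  0.785])}
```

```bash
python3 -m crank '[1,2.1,-1.9,0,0, 1,2.1,-1.9,0,0, 1,2.1,-1.9,0,0, 1,2.1,-1.9,0,0, 1,2.1,-1.9,0,0, 1,2.1,-1.9,0,0, 1,2.1,-1.9,0,0, 1,2.1,-1.9,0,0]' 40 && python3 -m crank '[1,2.1,-1.9,0,0, 1,2.1,-1.9,0,0, 1,2.1,-1.9,0,0, 1,2.1,-1.9,0,0, 1,2.1,-1.9,0,0, 1,2.1,-1.9,0,0, 1,2.1,-1.9,0,0, 1,2.1,-1.9,0,0]'  && python3 -m crank '[1,2.1,-1.9,0,0, 1,2.1,-1.9,0,0, 1,2.1,-1.9,0,0, 1,2.1,-1.9,0,0, 1,0,0,0,-7.1, 1,0,0,0,-7.1, 1,0,0,0,-7.1, 1,0,0,0,0]'
python3 - <<'E'
from h import *
o=env.get_obs(); c=env.calibration("wrist"); p,d=env.capture("wrist"); cv2.imwrite("pics/w1.png",p[:,:,::-1]); np.save("pics/w1.npy",d)
import pickle; pickle.dump((o,c),open("pics/w1.pkl","wb")); print(o["tool_pos"],R.from_quat(o["orientation"]).as_matrix().round(3).tolist(),o["opening"],c["xyz"],R.from_quat(c["rotation"]).as_matrix().round(3).tolist(),o["clock"])
E
```

```text
clock: 0.77
tool_pos: [273.6, -362.5, 230.8]
orientation: [0.991, 0.132, -0.0, -0.0]
ft_force: [0.2, -1.0, 0.4]
opening: -0.4
clock: 1.43
tool_pos: [395.7, -171.7, 231.0]
orientation: [0.991, 0.132, -0.0, -0.0]
ft_force: [0.1, -0.7, 0.6]
opening: 0.2
clock: 2.1
tool_pos: [456.2, -77.4, 230.8]
orientation: [0.949, 0.315, -0.0, -0.0]
ft_force: [-0.1, 0.3, 0.3]
opening: 0.1
[456.22982453 -77.42111157 230.84113288] [[0.801, 0.598, -0.001], [0.598, -0.801, 0.0], [-0.0, -0.001, -1.0]] 0.1025707271202257 [519.8000062  -30.41958282 373.52418792] [[0.598, 0.764, 0.244], [-0.802, 0.57, 0.181], [-0.001, -0.304, 0.953]] 2.1
```

View pics/w1.png

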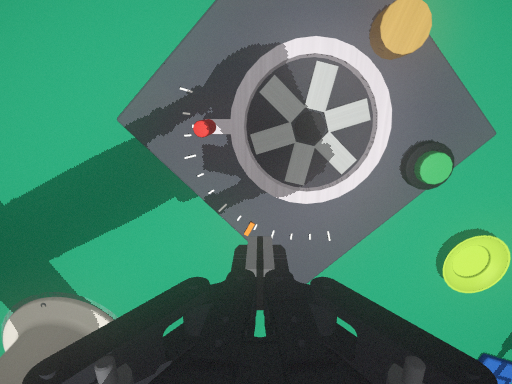

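The wrist view shows the knob top at (204,128), the orange mark at (249,229), the ring centre near (311,122) and the button at (434,168). Everything is clear of the fingers.

Run:
```python
from h import *
import pickle
np.set_printoptions(precision=3,suppress=True)
o,c=pickle.load(open("pics/w1.pkl","rb")); p=cv2.imread("pics/w1.png")[:,:,::-1].copy(); d=np.load("pics/w1.npy")
hsv=cv2.cvtColor(p,cv2.COLOR_RGB2HSV)
def show(nm,lo,hi,a=8):
    out=[]
    for ce,st in blobs(p,lo,hi,a)[0]:
        u,v=ce; print(nm,ce,st,bydepth(c,u,v,d[int(round(v)),int(round(u))]))
show("red",(0,170,150),(5,255,255)); show("or",(8,150,150),(20,255,255)); show("grn",(55,150,100),(70,255,255),100)
print("deck z",[bydepth(c,u,v,d[v,u])[2] for u,v in((420,130),(210,60),(300,260))])
# ring outer ellipse: bright pixels
m=((hsv[:,:,2]>165)&(hsv[:,:,1]<40)).astype(np.uint8); m[:, :225]=0; m[210:]=0
ys,xs=np.nonzero(m); W=np.array([onplane(c,u,v,114)[:2] for u,v in zip(xs,ys)])
C=np.array([535,-76.])
# outermost per angle
for it in range(5):
    a=np.arctan2(*(W-C).T[::-1]); r=np.hypot(*(W-C).T); b=((a+np.pi)/(2*np.pi)*90).astype(int)
    idx=[np.where(b==k)[0][np.argmax(np.where(r[b==k]<80,r[b==k],0))] for k in range(90) if (b==k).any()]
    idx=[i for i in idx if 70<r[i]<80]
    P=W[idx]; s=np.linalg.lstsq(np.c_[2*P,np.ones(len(P))],(P**2).sum(1),rcond=None)[0]; C=s[:2]
print("C",C,"r",np.sqrt(s[2]+C@C),len(P))
z=p[90:260,170:330,::-1]; cv2.imwrite("pics/w1z.png",cv2.resize(z,None,fx=3.5,fy=3.5,interpolation=cv2.INTER_CUBIC))
```

```text
red [200.257 128.79 ] [194 121  15  16 167] [479.969   0.225 147.011]
or [248.681 228.536] [244 222  11  14  69] [414.707 -93.676 102.23 ]
deck z [np.float64(99.55657095994297), np.float64(100.19622807302517), np.float64(99.77350028817563)]
C [536.567 -76.366] r 74.71242383938952 57
```

View pics/w1z.png

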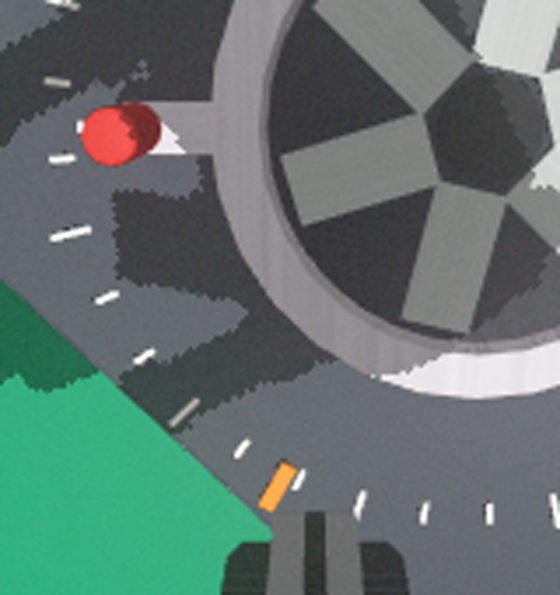

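```bash
python3 -m crank '[1,2.5,-1.2,0,0, 1,2.5,-1.2,0,0, 1,2.5,-1.2,0,0, 1,2.5,-1.2,0,0, 1,0,0,2.6,0, 1,0,0,2.6,0, 1,0,0,2.6,0, 1,0,0,2.6,0]'
python3 - <<'E'
from h import *
o=env.get_obs(); print(o["tool_pos"],o["ft_force"])
p,d=env.capture("wrist"); cv2.imwrite("pics/w2.png",p[:,:,::-1])
E
```

```text
clock: 2.82
tool_pos: [508.1, 20.4, 126.1]
orientation: [0.95, 0.312, 0.0, 0.0]
ft_force: [-0.0, 0.1, 0.1]
opening: 0.5
[508.0951236   20.38640298 126.10902969] [-0.00479781  0.12470992  0.07595038]
```

View pics/w2.png

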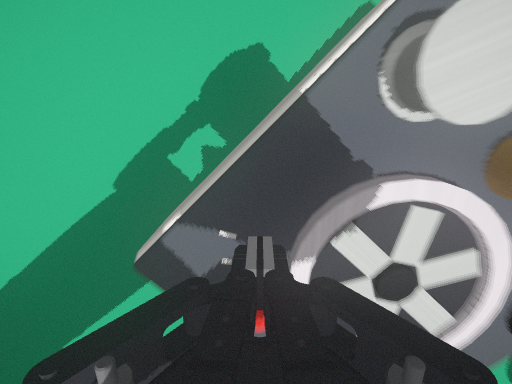

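```bash
python3 -m crank '[1,-0.7,0,0,0, 1,-0.8,0,0,0, 1,-0.67,-0.11,0,-4, 1,-0.67,-0.11,0,-4, 1,-0.67,-0.11,0,-4, 1,-0.67,-0.11,0,-4, 1,-0.67,-0.11,0,-4, 1,-0.67,-0.11,0,-4]'
python3 - <<'E'
from h import *
o=env.get_obs(); print(o["tool_pos"],o["ft_force"],R.from_quat(o["orientation"]).as_matrix()[:2,0]); C=np.array([536.6,-76.4]); d=o["tool_pos"][:2]-C
M=R.from_quat(o["orientation"]).as_matrix(); print(M[:2,:2].T@d)
for n in("wrist","top"):
    p,_=env.capture(n); cv2.imwrite(f"pics/{n}3.png",p[:,:,::-1] if n=="wrist" else cv2.resize(p[135:245,250:365,::-1],None,fx=4,fy=4))
E
```

```text
clock: 3.53
tool_pos: [464.5, -13.6, 129.7]
orientation: [0.863, 0.505, 0.002, 0.001]
ft_force: [-0.6, 1.0, -0.8]
opening: 0.1
[464.53740761 -13.56968711 129.65390259] [-0.56201448  1.02702377 -0.84283841] [0.49062564 0.87136848]
[ 19.39259839 -93.61903422]
```

View pics/wrist3.png

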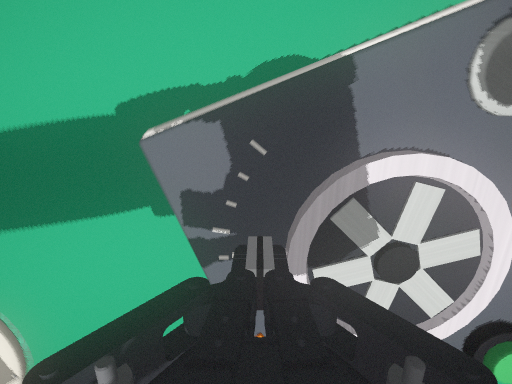

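View pics/top3.png

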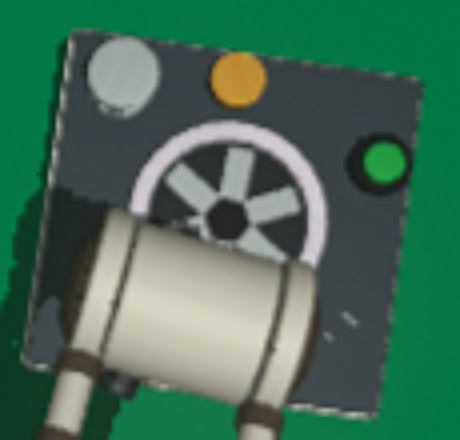

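Run:
```python
from h import *
o=env.get_obs(); print(o["tool_pos"],o["ft_force"],o["clock"])
p,_=env.capture("scene"); cv2.imwrite(f"pics/s3.png",cv2.resize(p[130:250,140:290,::-1],None,fx=5,fy=5))
```

```text
[464.55577586 -14.24086385 129.53048475] [-0.00846276  0.76119704  0.6157403 ] 3.6333
```

View pics/s3.png

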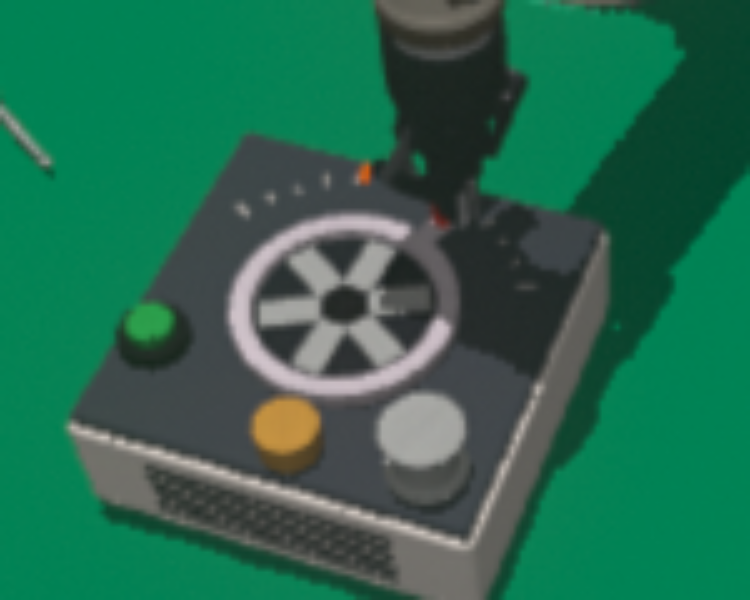

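```bash
python3 -m crank '[1,-0.67,-0.13,0.1,-4, 1,-0.67,-0.13,0.1,-4, 1,-0.67,-0.13,0.1,-4, 1,-0.67,-0.13,0,-4, 1,-0.67,-0.13,0,-4, 1,-0.67,-0.13,0,-4, 1,-0.67,-0.13,0,-4, 1,0,0,0,0]'
cat > st.py <<'E'
from h import *
import sys
o=env.get_obs(); print(o["tool_pos"],o["ft_force"],o["clock"]); C=np.array([536.6,-76.4]); d=o["tool_pos"][:2]-C
M=R.from_quat(o["orientation"]).as_matrix(); r=M[:2,:2].T@d; psi=np.arctan2(M[1,0],M[0,0]); print("rel",r,"psi",psi,"knob est",psi+np.pi/2-(r[0]-18)/95,"target 3.2826")
n=sys.argv[1]
p,_=env.capture("scene"); cv2.imwrite(f"pics/s{n}.png",cv2.resize(p[130:250,140:290,::-1],None,fx=5,fy=5))
E
python3 st.py 4
```

```text
clock: 4.35
tool_pos: [442.3, -55.7, 125.7]
orientation: [0.717, 0.697, 0.0, 0.001]
ft_force: [-0.3, -0.2, 0.5]
opening: 0.1
[442.27772853 -55.74947086 125.65898765] [-0.28591804 -0.15509577  0.45879649] 4.35
rel [ 18.06965888 -94.85016564] psi 1.5435122992565435 knob est 3.1135753746555124 target 3.2826
```

View pics/s4.png

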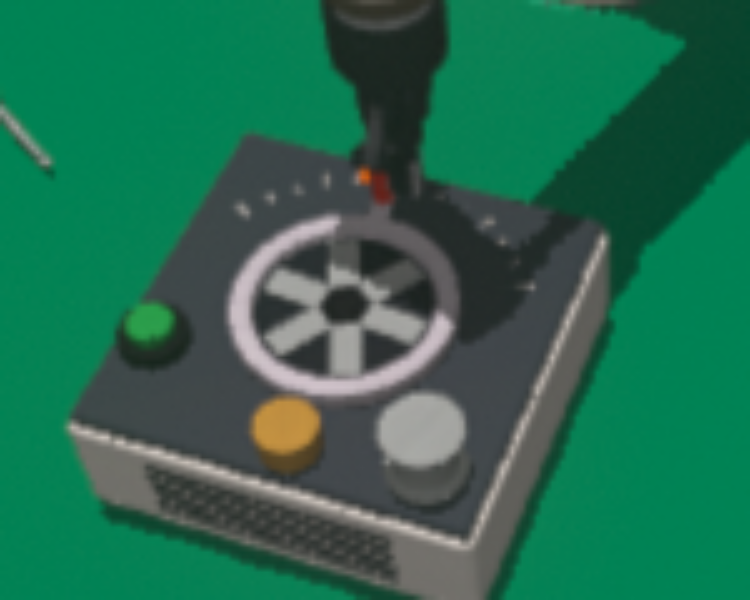

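```bash
python3 -m crank '[1,0.8,0,0,0, 1,0,0,-3.5,0, 1,0,0,-3.5,0, 1,0,0,-3.5,0, 1,-3.5,0,0,0, 1,-3.5,0,0,0, 1,-3.5,0,0,0, 1,0,0,0,0]'
cat > look.py <<'E'
from h import *
import sys
np.set_printoptions(precision=3,suppress=True)
n=sys.argv[1]; box=[int(x) for x in sys.argv[2].split(",")] if len(sys.argv)>2 else None
o=env.get_obs(); c=env.calibration("wrist"); p,d=env.capture("wrist"); cv2.imwrite(f"pics/w{n}.png",p[:,:,::-1]); np.save(f"pics/w{n}.npy",d)
print(o["tool_pos"],o["clock"])
C=np.array([536.6,-76.4])
for nm,lo,hi,z in(("red",(0,170,100),(5,255,255),146),("or",(8,150,100),(20,255,255),103)):
    for ce,st in blobs(p,lo,hi,20)[0]:
        u,v=ce; w=bydepth(c,u,v,d[int(round(v)),int(round(u))]); e=w[:2]-C; print(nm,ce,st[4],w,"rad",np.hypot(*e),"ang",np.arctan2(e[1],e[0])%(2*np.pi))
E
python3 look.py 5
```

```text
clock: 5.07
tool_pos: [439.1, -155.8, 230.1]
orientation: [0.718, 0.696, -0.001, 0.001]
ft_force: [-0.1, -0.1, -0.1]
opening: 0.1
[ 439.1   -155.785  230.061] 5.0667
or [231.179 128.679] 84 [415.028 -93.033 103.116] rad 122.70502907333439 ang 3.277566138483252
```

View pics/w5.png

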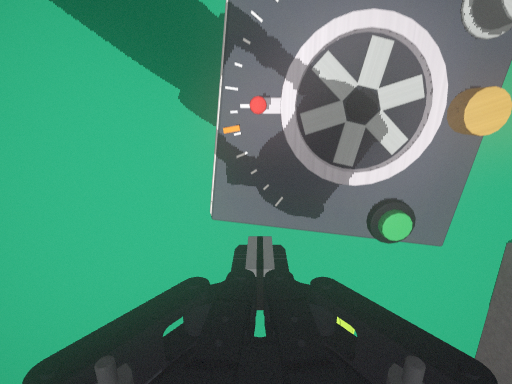

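The pointer (tip near (241,106)) is still short of the mark (231,129), and the tin, spool and button are undisturbed. I'll measure the gap in this one view.

```bash
cat > an.py <<'E'
from h import *
import sys
np.set_printoptions(precision=4,suppress=True)
n=sys.argv[1]
c=None
import pickle
c=env.calibration("wrist"); p=cv2.imread(f"pics/w{n}.png")[:,:,::-1].copy(); d=np.load(f"pics/w{n}.npy")
hsv=cv2.cvtColor(p,cv2.COLOR_RGB2HSV)
# circle of ring from bright/grey pixels
DZ=np.array([[0]])
H,Wd=d.shape; U,V=np.meshgrid(np.arange(Wd),np.arange(H)); K=c["intrinsics"]
cam=np.stack([(U-K[0,2])/K[0,0],-(V-K[1,2])/K[1,1],-np.ones_like(U)],-1)*d[...,None]
X=R.from_quat(c["rotation"]).apply(cam.reshape(-1,3)).reshape(H,Wd,3)+c["xyz"]
C=np.array([536.6,-76.4])
dz=np.median(X[...,2][(np.hypot(X[...,0]-C[0],X[...,1]-C[1])<170)&(np.abs(X[...,2]-100)<4)]); print("deck z",dz)
m=(np.abs(X[...,2]-dz-14)<2.5)&(d>0)
P=X[m][:,:2]; 
for it in range(6):
    a=np.arctan2(*(P-C).T[::-1]); r=np.hypot(*(P-C).T); b=((a+np.pi)/(2*np.pi)*120).astype(int)
    E=[]
    for k in range(120):
        s=(b==k)&(r<79)&(r>55)
        if s.sum()>3: E.append(P[s][np.argmax(r[s])])
    E=np.array(E); s=np.linalg.lstsq(np.c_[2*E,np.ones(len(E))],(E**2).sum(1),rcond=None)[0]; C=s[:2]
print("C",C,"r",np.sqrt(s[2]+C@C),len(E))
def rep(nm,w): e=w[:2]-C; print(nm,w,"rad",np.hypot(*e),"ang",np.arctan2(e[1],e[0])%(2*np.pi))
near=(np.hypot(X[...,0]-C[0],X[...,1]-C[1])<135)
red=((hsv[...,0]<6)|(hsv[...,0]>170))&(hsv[...,1]>150)&(hsv[...,2]>90)&near
top=red&(X[...,2]>dz+42); rep("knob top",np.array([*X[top][:,:2].mean(0),X[top][:,2].mean()])); print(top.sum())
og=(hsv[...,0]>8)&(hsv[...,0]<21)&(hsv[...,1]>130)&near&(X[...,2]<dz+10)&(np.hypot(X[...,0]-C[0],X[...,1]-C[1])>100)
rep("mark",X[og].mean(0)); print(og.sum())
v,u=np.nonzero(red|og); y0,y1,x0,x1=v.min()-25,v.max()+25,u.min()-25,u.max()+25
y0=max(y0,0);x0=max(x0,0)
cv2.imwrite(f"pics/w{n}z.png",cv2.resize(p[y0:y1,x0:x1,::-1],None,fx=7,fy=7,interpolation=cv2.INTER_NEAREST)[:600,:800]); print("crop",x0,y0)
E
python3 an.py 5
```

```text
deck z 99.87897572258436
C [536.2032 -73.2074] r 74.81322492384353 120
knob top [441.3666 -69.9635 145.7523] rad 94.89200519295137 ang 3.107400462260256
208
mark [414.809  -90.2784 102.3474] rad 122.58860838988743 ang 3.281301543853734
94
crop 198 72
```

View pics/w5z.png

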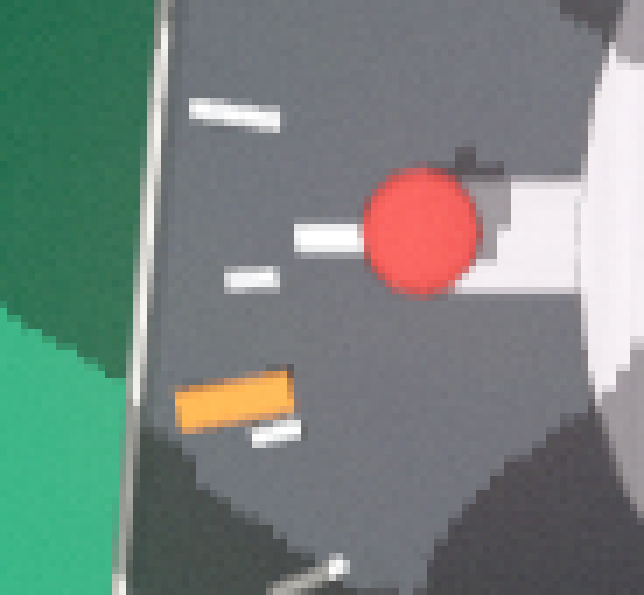

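```bash
python3 -m crank '[1,3.5,0,0,0, 1,3.5,0,0,0, 1,3.5,0,0,0, 1,0,0,3.5,0, 1,0,0,3.5,0, 1,0,0,3.5,0, 1,0,0,0,0, 1,0,0,0,0]'; python3 st.py 6
```

```text
clock: 5.78
tool_pos: [440.1, -44.9, 123.3]
orientation: [0.716, 0.698, -0.001, -0.002]
ft_force: [-0.1, -0.7, 0.8]
opening: 0.4
[440.14016892 -44.92714475 123.28475238] [-0.09456811 -0.69387801  0.80961647] 5.7833
rel [ 29.01410618 -97.22651395] psi 1.5454093924299928 knob est 3.000267759457453 target 3.2826
```

```bash
python3 -m crank '[1,-0.4,0.1,0,0, 1,-0.4,0.1,0,0, 1,-0.2,0,0,0, 1,-0.5,-0.09,0,-3, 1,-0.5,-0.09,0,-3, 1,-0.25,-0.05,0,-1.5, 1,0,0,0,0, 1,0,0,0,0]'; python3 st.py 7
```

```text
clock: 6.5
tool_pos: [441.8, -69.9, 125.1]
orientation: [0.67, 0.743, 0.0, 0.001]
ft_force: [0.6, 0.4, -0.8]
opening: 0.1
[441.77428573 -69.92035576 125.13123251] [ 0.56123075  0.39978492 -0.77755076] 6.5
rel [ 16.24442915 -93.64830043] psi 1.6743232144036928 knob est 3.2635992344080624 target 3.2826
```

```bash
python3 -m crank '[1,-0.1,-0.02,0,-0.7, 1,-0.05,0,0,0, 1,0,0,0,0, 1,0,0,0,0, 1,0,0,0,0, 1,0,0,0,0, 1,0,0,0,0, 1,0,0,0,0]'; python3 st.py 8
python3 -m crank '[1,0.8,0,0,0, 1,0,0,-3.5,0, 1,0,0,-3.5,0, 1,0,0,-3.5,0, 1,-3,0,0,0, 1,-3,0,0,0, 1,-2,0,0,0, 1,0,0,0,0]'; python3 look.py 9; python3 an.py 9
```

```text
clock: 7.22
tool_pos: [441.2, -70.7, 124.3]
orientation: [0.664, 0.747, 0.0, -0.0]
ft_force: [0.3, 0.7, 0.3]
opening: 0.1
[441.23222578 -70.73620319 124.28846911] [0.3313165  0.70048606 0.259115  ] 7.2167
rel [ 16.79688134 -94.04762462] psi 1.6882132951042756 knob est 3.2716740288395836 target 3.2826
clock: 7.93
tool_pos: [449.9, -145.0, 229.5]
orientation: [0.666, 0.746, -0.001, 0.001]
ft_force: [0.6, -0.3, -0.0]
opening: 0.4
[ 449.91  -145.025  229.518] 7.9333
or [228.5  135.75] 80 [414.995 -93.339 103.758] rad 122.77902824836838 ang 3.279999357224544
deck z 99.92061751626835
C [535.8904 -74.0519] r 74.7704790878753 120
knob top [441.736  -85.6316 146.9029] rad 94.86385830425317 ang 3.263964324732284
186
mark [414.7363 -91.2652 102.4809] rad 122.37084650457557 ang 3.282725593322946
91
crop 196 104
```

View pics/w9z.png

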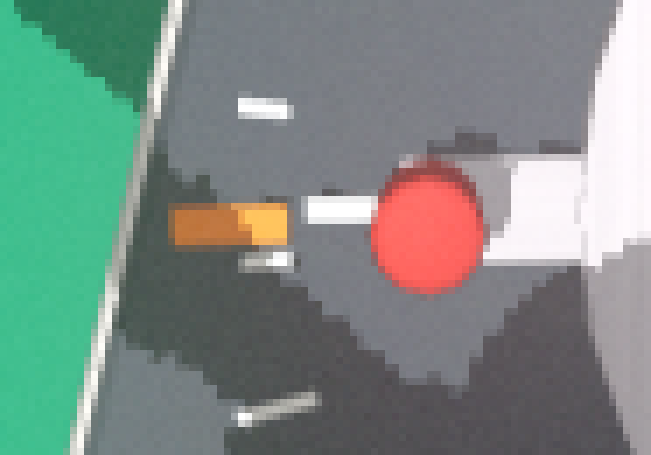

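```bash
python3 -m crank '[1,3,0,0,0, 1,3,0,0,0, 1,2,0,0,0, 1,0,0,3.5,0, 1,0,0,3.5,0, 1,0,0,3.5,0, 1,0,0,0,0, 1,0,0,0,0]'; python3 st.py 10
```

```text
clock: 8.65
tool_pos: [438.6, -61.2, 123.1]
orientation: [0.664, 0.748, -0.001, -0.002]
ft_force: [0.7, -0.2, 1.1]
opening: -0.0
[438.59965097 -61.22576159 123.1012999 ] [ 0.69204641 -0.23398373  1.08333578] 8.65
rel [ 26.64501514 -95.52040688] psi 1.6892063800891897 knob est 3.169002547503275 target 3.2826
```

```bash
python3 -m crank '[1,-0.3,0,0,0, 1,-0.3,0,0,0, 1,-0.25,0,0,0, 1,-0.1,0,0,-0.7, 1,0,0,0,0, 1,0,0,0,0, 1,0,0,0,0, 1,0,0,0,0]'; python3 st.py 11
```

```text
clock: 9.37
tool_pos: [441.3, -72.3, 124.2]
orientation: [0.66, 0.751, -0.0, -0.0]
ft_force: [-1.1, 0.7, 0.8]
opening: -0.1
[441.3187236  -72.30464849 124.23246744] [-1.10400092  0.73019822  0.77752121] 9.3667
rel [ 16.37640616 -93.95268208] psi 1.7004121321140617 knob est 3.2882989204243405 target 3.2826
```

```bash
python3 -m crank '[1,0.8,0,0,0, 1,0,0,-3.5,0, 1,0,0,-3.5,0, 1,0,0,-3.5,0, 1,-3,0,0,0, 1,-3,0,0,0, 1,-2,0,0,0, 1,0,0,0,0]'; python3 look.py 12; python3 an.py 12
```

```text
clock: 10.08
tool_pos: [451.0, -146.2, 229.5]
orientation: [0.661, 0.75, -0.0, 0.001]
ft_force: [-0.4, 0.0, 0.2]
opening: -0.1
[ 451.013 -146.208  229.519] 10.0833
or [228.193 133.976] 83 [415.003 -93.304 103.583] rad 122.76637832310475 ang 3.279724461905851
deck z 99.90916302186059
C [535.8517 -74.1138] r 74.8057656090298 120
knob top [442.2899 -88.5734 147.3191] rad 94.67255745128496 ang 3.294925212888991
144
mark [414.4155 -91.2914 102.7876] rad 122.64512432375987 ang 3.2821138134917054
87
crop 195 106
```

View pics/w12z.png

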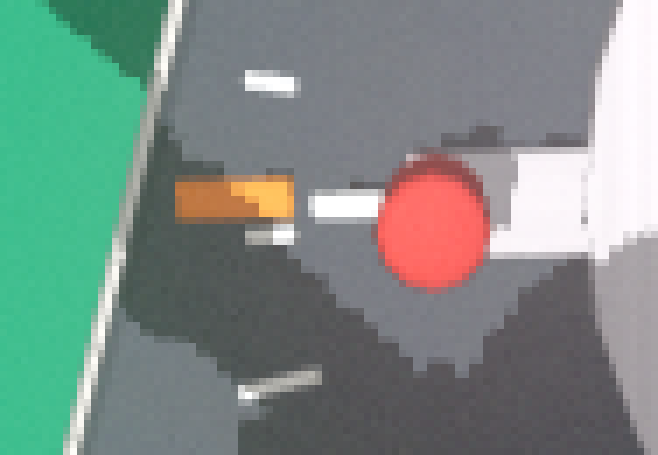

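Run:
```python
from h import *
p=cv2.imread("pics/w12.png")[:,:,::-1].copy(); c=env.calibration("wrist")
hsv=cv2.cvtColor(p,cv2.COLOR_RGB2HSV).astype(int); C=np.array([535.95,-74.1])
v0,v1,u0,u1=131,139,239,248
m=(hsv[v0:v1,u0:u1,2]>200)&(hsv[v0:v1,u0:u1,1]<60); v,u=np.nonzero(m)
def ang(us,vs,z):
    w=np.array([onplane(c,a,b,z)[:2] for a,b in zip(us,vs)]); e=w-C; return np.hypot(*e.T).min(),np.hypot(*e.T).max(),np.mean(np.arctan2(e[:,1],e[:,0])%(2*np.pi))
print(len(v),v.min()+v0,v.max()+v0,ang(u+u0,v+v0,104))
m=(hsv[125:145,215:240,0]>8)&(hsv[125:145,215:240,0]<22)&(hsv[125:145,215:240,1]>130); v,u=np.nonzero(m); print(len(v),v.min()+125,v.max()+125,ang(u+215,v+125,103))
```

```text
26 134 136 (np.float64(104.37305967439329), np.float64(112.14450020462408), np.float64(3.29234494849999))
88 131 136 (np.float64(115.02596833205473), np.float64(130.73298989660523), np.float64(3.2818981250554216))
```

The pointer is on the mark, with its centre about 1 mm past the mark's centre line. I'll take a closer look before deciding on a trim.

```bash
python3 -m crank '[1,0,0,2,0, 1,0,0,2,0, 1,0,0,2,0, 1,0,0,0,0, 1,0,0,0,0, 1,0,0,0,0, 1,0,0,0,0, 1,0,0,0,0]'; python3 look.py 13; python3 an.py 13
```

```text
clock: 10.8
tool_pos: [451.5, -143.9, 170.7]
orientation: [0.66, 0.752, 0.0, 0.001]
ft_force: [0.3, 0.7, 0.4]
opening: 0.1
[ 451.545 -143.925  170.74 ] 10.8
red [253.924 158.833] 66 [442.874 -94.708 145.598] rad 95.49733253167457 ang 3.334500729010161
or [218.56  143.672] 134 [414.676 -93.923 102.66 ] rad 123.17663310478866 ang 3.2843379909670407
deck z 99.93070528167081
C [536.1912 -76.1803] r 74.91321923282095 120
knob top [442.3585 -90.4413 146.1929] rad 94.91013805668263 ang 3.292420968096262
350
mark [414.8389 -94.0045 102.6301] rad 122.6542710922583 ang 3.2874297282043554
153
crop 183 115
```

View pics/w13z.png

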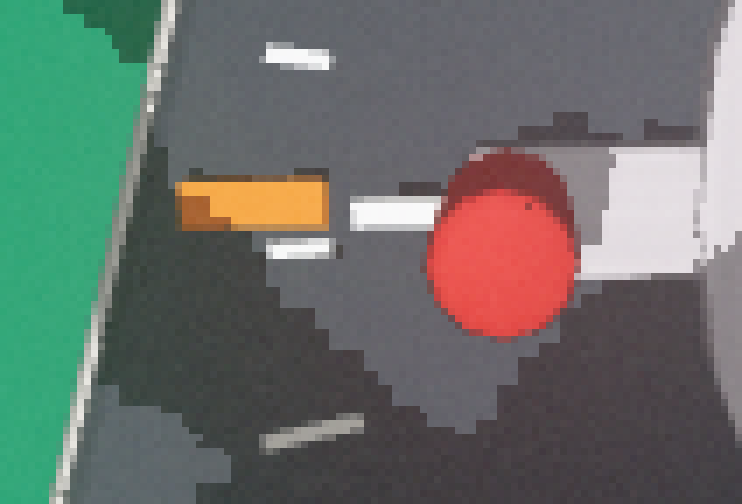

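Pointer lies within the mark's width (offset about 0.6 mm, 0.006 rad), so it needs no trim. Next I'll measure the button from two wrist views plus the top view.

Run:
```python
from h import *
import pickle
np.set_printoptions(precision=2,suppress=True)
o,c=pickle.load(open("pics/w1.pkl","rb")); p=cv2.imread("pics/w1.png")[:,:,::-1].copy(); d=np.load("pics/w1.npy")
hsv=cv2.cvtColor(p,cv2.COLOR_RGB2HSV).astype(int); print(hsv[168,434],hsv[300,150],hsv[160,425])
def btn(p,d,c,ct):
    hsv=cv2.cvtColor(p,cv2.COLOR_RGB2HSV).astype(int); h0=hsv[ct[1],ct[0]]
    m=(np.abs(hsv-h0)<[5,40,40]).all(-1).astype(np.uint8)
    n,l,st,ce=cv2.connectedComponentsWithStats(m); i=l[ct[1],ct[0]]
    u,v=ce[i]; z=d[int(v),int(u)]; w=bydepth(c,u,v,z); print(ce[i],st[i],w); return ray(c,u,v)
r1=btn(p,d,c,(434,168))
p=cv2.imread("pics/top0.png")[:,:,::-1].copy(); ct=env.calibration("top"); r2=btn(p,np.load("pics/top0.npy"),ct,(346,175))
print(tri(r1,r2))
p=cv2.imread("pics/w13.png")[:,:,::-1].copy(); c=env.calibration("wrist"); d=np.load("pics/w13.npy")
o=env.get_obs(); print(o["tool_pos"],R.from_quat(o["orientation"]).as_matrix())
m=p[...,1].astype(int)-p[...,0]
```

```text
[ 69 142 198] [ 77 116  57] [ 69 131 200]
[435.66 168.05] [420 153  32  31 781] [ 577.74 -193.27  122.76]
[345.64 175.12] [341 171  10   9  73] [ 574.98 -193.01  124.76]
(array([ 576.27, -192.87,  123.87]), np.float64(2.4980558753304036))
[ 451.41 -143.94  170.54] [[-0.13  0.99  0.  ]
 [ 0.99  0.13 -0.  ]
 [-0.    0.   -1.  ]]
```

View pics/w13.png

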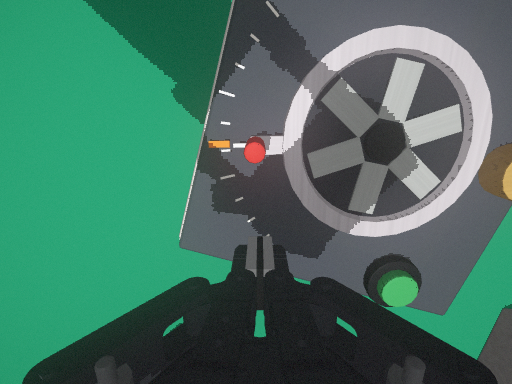

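```bash
python3 -m crank '[1,-1.62,2.95,0,0, 1,-1.62,2.95,0,0, 1,-1.62,2.95,0,0, 1,-1.62,2.95,0,0, 1,0,0,0,0, 1,0,0,0,0, 1,0,0,0,0, 1,0,0,0,0]'
python3 - <<'E'
from h import *
o=env.get_obs(); print(o["tool_pos"],o["ft_force"])
p,_=env.capture("scene"); cv2.imwrite("pics/s14.png",cv2.resize(p[130:250,140:290,::-1],None,fx=5,fy=5))
E
```

```text
clock: 11.52
tool_pos: [575.5, -192.3, 169.8]
orientation: [0.66, 0.751, 0.0, 0.0]
ft_force: [-1.0, 0.5, -0.0]
opening: -0.0
[ 575.47558133 -192.29297281  169.79841308] [-1.03739     0.49715579 -0.04473202]
```

View pics/s14.png

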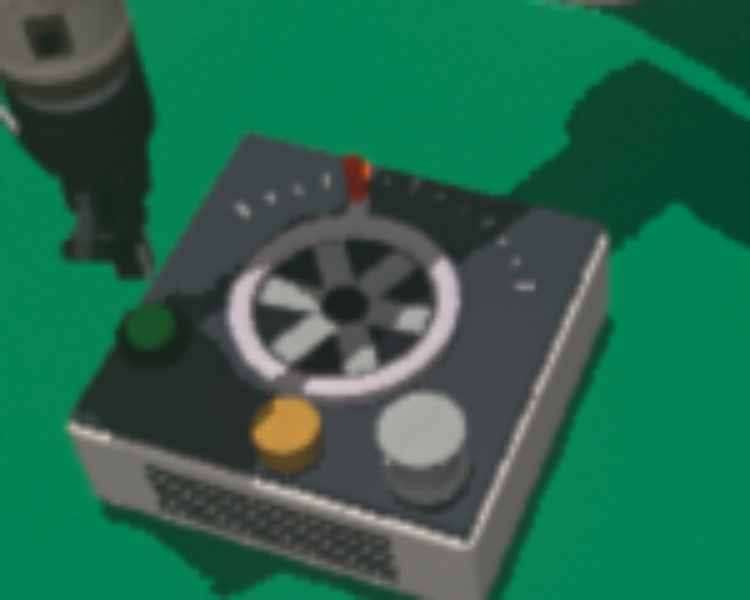

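```bash
python3 -m crank '[1,0,0,2,0, 1,0,0,1.5,0, 1,0,0,0.5,0, 1,0,0,0.3,0, 1,0,0,0.3,0, 1,0,0,0.2,0, 1,0,0,0,0, 1,0,0,0,0]'
```

```text
clock: 12.23
tool_pos: [576.5, -192.9, 122.1]
orientation: [0.66, 0.751, 0.0, 0.001]
ft_force: [-0.2, -0.4, 0.3]
opening: 0.0
```

```bash
python3 -m crank '[1,0,0,0.2,0, 1,0,0,0.2,0, 1,0,0,0.1,0, 1,0,0,0,0, 1,0,0,0,0, 1,0,0,0,0, 1,0,0,0,0, 1,0,0,0,0]'
```

```text
clock: 12.9
tool_pos: [576.6, -193.0, 116.7]
orientation: [0.66, 0.751, 0.0, 0.001]
ft_force: [1.2, -0.7, 3.9]
opening: -0.1
```

```bash
python3 -m crank '[1,0,0,0.1,0, 1,0,0,0.05,0, 1,0,0,0,0, 1,0,0,0,0, 1,0,0,0,0, 1,0,0,0,0, 1,0,0,0,0, 1,0,0,0,0]'
```

```text
clock: 13.57
tool_pos: [576.6, -193.0, 116.0]
orientation: [0.66, 0.751, 0.0, 0.001]
ft_force: [0.2, 0.5, 9.6]
opening: 0.3
```

9.6 N is above the spring's 5 N, so the button is bottomed out. I'll release it, then look.

```bash
python3 -m crank '[1,0,0,-0.5,0, 1,0,0,-2,0, 1,0,0,-3,0, 1,0,0,-3,0, 1,0,0,-3,0, 1,-3.5,-3,0,0, 1,-3.5,-3,0,0, 1,0,-3,0,0]' && python3 -m crank '[1,0,-3,0,0, 1,0,-3,0,0, 1,0,0,0,0, 1,0,0,0,0, 1,0,0,0,0, 1,0,0,0,0, 1,0,0,0,0, 1,0,0,0,0]'; python3 look.py 15; python3 an.py 15
python3 - <<'E'
from h import *
p,_=env.capture("top"); cv2.imwrite("pics/t15.png",p[:,:,::-1])
E
```

```text
clock: 14.23
tool_pos: [499.6, -270.1, 229.2]
orientation: [0.66, 0.751, -0.001, 0.0]
ft_force: [0.4, -0.5, 0.1]
opening: -0.1
clock: 14.9
tool_pos: [441.9, -273.8, 229.7]
orientation: [0.659, 0.752, 0.0, -0.0]
ft_force: [-0.3, -0.0, 0.7]
opening: 0.1
[ 441.892 -273.794  229.667] 14.9
red [130.582 290.813] 802 [ 274.075 -476.365   26.944] rad 478.4261364509696 ang 4.13154866705306
deck z 100.23367971659258
C [536.2491 -75.9258] r 75.06262142965821 51
knob top [nan nan nan] rad nan ang nan
0
mark [nan nan nan] rad nan ang nan
0an.py:29: RuntimeWarning: Mean of empty slice.
  top=red&(X[...,2]>dz+42); rep("knob top",np.array([*X[top][:,:2].mean(0),X[top][:,2].mean()])); print(top.sum())
  ret = um.true_divide(
  ret = ret.dtype.type(ret / rcount)
an.py:31: RuntimeWarning: Mean of empty slice.
  rep("mark",X[og].mean(0)); print(og.sum())
Traceback (most recent call last):
  File "an.py", line 32, in <module>
    v,u=np.nonzero(red|og); y0,y1,x0,x1=v.min()-25,v.max()+25,u.min()-25,u.max()+25
                                        ~~~~~^^
ValueError: zero-size array to reduction operation minimum which has no identity
```

View pics/w15.png

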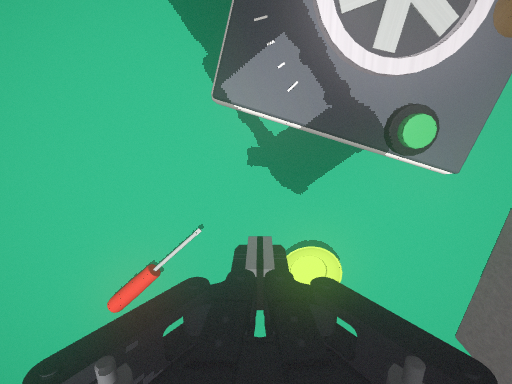

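View pics/t15.png

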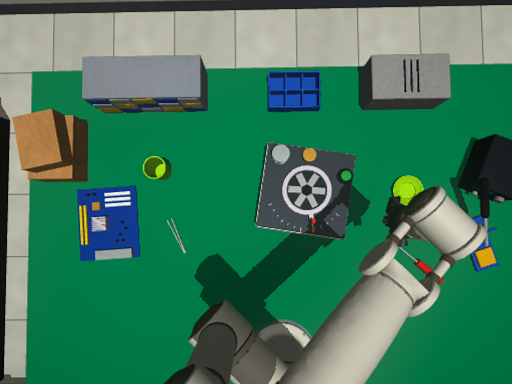

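The wrist view shows the button (420,131) in its housing with the screwdriver and dish clear, but the pointer is out of frame. The top view shows the loose things where they were. I'll go back for one final look at the pointer.

```bash
python3 -m crank '[1,3,0,0,0, 1,3,0,0,0, 1,3,0,0,0, 1,1,0,0,0, 1,0,0,0,0, 1,0,0,0,0, 1,0,0,0,0, 1,0,0,0,0]'; python3 look.py 16; python3 an.py 16
python3 - <<'E'
from h import *
d=np.load("pics/w15.npy"); 
c=env.calibration("wrist"); d=np.load("pics/w16.npy"); p=cv2.imread("pics/w16.png")[:,:,::-1].copy()
h=cv2.cvtColor(p,cv2.COLOR_RGB2HSV).astype(int); m=(np.abs(h-[69,140,198])<[5,50,50]).all(-1).astype(np.uint8)
n,l,st,ce=cv2.connectedComponentsWithStats(m)
for i in range(1,n):
    if st[i,4]>100: u,v=ce[i]; print("btn",ce[i],st[i,4],bydepth(c,u,v,d[int(v),int(u)]))
E
```

```text
clock: 15.67
tool_pos: [428.5, -176.1, 229.9]
orientation: [0.66, 0.751, -0.0, 0.0]
ft_force: [0.7, -0.1, 0.3]
opening: 0.0
[ 428.549 -176.082  229.891] 15.6667
or [255.071 105.525] 99 [415.01  -93.853 102.996] rad 122.83608521718791 ang 3.2841619258029633
deck z 100.1294037637999
C [536.2309 -76.0373] r 74.84699456570377 120
knob top [442.2578 -90.5879 147.0028] rad 95.09283271589761 ang 3.2952107416498486
223
mark [414.8281 -93.7273 103.1713] rad 122.68478283151673 ang 3.2862878543048217
101
crop 222 72
btn [402.18611987 230.19400631] 634 [ 577.42671044 -193.59539198  121.89846136]
```

View pics/w16z.png

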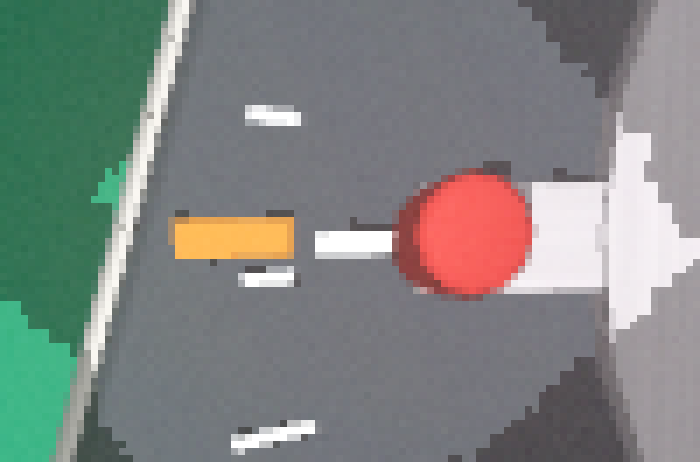

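The pointer is unchanged and on the mark, and the button is back up at about 122 to 123 mm, so I'm handing in.

```bash
python3 -c "
from bench import env
print(env.sign_off())"
```

```text
the job is handed in; nothing more can be done
None
```

The damper is set to the orange mark, the start button has been pressed and released, and the job is handed in at about 16 s of the 45 s allowed. I pushed the red lever about 1.08 rad around its arc with the shut fingers, with looks along the way.

- **Pointer:** in the last wrist picture, taken after the press, it stands on the orange mark. Its centre is about 0.7 mm (0.006 to 0.009 rad) past the mark's centre line. The views disagreed by up to about 0.01 rad, and I left it as it was.
- **Button:** I pressed only after setting the pointer, until the force reached 9.6 N against the 5 N spring, so it was right down. It then came back up, with its top at 121.9 mm against 122.8 mm before, which is within measuring noise.
- **Loose things:** the last top picture showed them where they were at the start. The arm hid part of the dish and the screwdriver there, but the wrist picture showed both lying clear.
- **Not measured:** I had no direct reading of the ring's lift. The measured TCP height rose about 3.5 mm partway through the push. The measured vertical force at the push readings stayed within about 1 N, against the ring's 3.4 N weight.

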